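# Rock a stuck tally lamp out of its dock

## Task

The black tally lamp housing is stuck upright in its dock on the rack shelf, clamped between two stiff sliding jaws that hook over its foot flange. Take hold of it near the top and rock it to one side and then to the other until it has pushed both jaws back, then draw it straight up out of the dock and finish still holding it in the gripper, upright and still, just clear above the jaws (no more than about 4 cm above them) and touching nothing else. Leave the other things on the shelf, and the bin at its front edge, as they are.

Things in the scene. Friction and masses are not known exactly. Their poses are not given: they have to be found in the camera images.
- dock: Aluminium dock fixed on the shelf, base 56 (x) x 116 (y) x 8 mm, yaw within 35 degrees. Origin: centre of the base's underside, on the shelf's top (20 mm above the work surface). z up; y runs along the long side from the right jaw to the left jaw. The lamp stands in its middle.
- dock_pivot (a point): The line about which the seated lamp rocks: 18 mm above the dock's origin, along the dock's x axis (axes as the dock's). It is the axis of the lamp's round keel, which sits in a pocket with floor 8 mm above the dock's origin and walls 10 mm high, 21.6 mm apart in y and 34 mm in x.
- dock_top (a point): Point on the dock's middle line, level with the tops of the two jaws, 70 mm above the dock's origin. The jaws stand at +y (left) and -y (right), 30 mm wide in x; pads from 36.5 to 70 mm above the origin, 0.7 mm off the lamp when fully in. The pads' lower edges overhang the lamp's flange by 5.8 mm, 4.5 mm above it. The lamp's +x and -x faces are free.
- lamp: Tally lamp housing, black plastic, loose, 84 to 168 g, 106 mm tall. Origin: centre of its underside, 8 mm above the dock's origin when seated; axes then as the dock's (small lean possible). Bottom up: keel of radius 10 mm along x, 30 long; flange 32 (x) x 47 (y) mm from 18 to 24 mm; square body 32 (x) x 34 (y) mm from 24 to 100 mm; lens 24 mm across on top.
- lamp_grip (a point): Point on the lamp's axis 82 mm above its underside, in the part of the body that stands free above the jaws (62 to 100 mm). Leaning the lamp about 0.155 rad to one side about the pivot line pushes the jaw on that side back to its stop; it can lean no further than about 0.165 rad.
- jaw_left (a joint): How far the jaw on the dock's +y side is pushed back (outward, to +y), in m: starts at 0 to 0.001, stop at 0.008. It slides stiffly (about 5 N) and stays where it is left. From 0.006 on it clears the flange of an upright lamp; pushing it to the stop gives the most room.
- jaw_right (a joint): The same for the jaw on the dock's -y side (outward, to -y).
- adapter1: Chrome barrel adapter, 20 mm in diameter, 40 mm tall, standing on end on the shelf, origin at the centre of its underside. To be left alone.
- adapter2: A second, equal barrel adapter, standing on the shelf. To be left alone.
- plate: Grey steel blanking plate 128 x 44 x 4 mm lying flat on the shelf, long side along its x, origin at the centre of its underside. To be left alone.
- screwdriver: Small screwdriver, 150 mm long, lying on the shelf along its x. To be left alone.
- bin (a joint): Tilt in rad of the open steel bin (75 x 200 mm, top 89 mm above the work surface) at the shelf's front edge, left of the middle; 0 upright on its spring stop, grows as it swings towards the robot, at most 0.3. To be left alone.
Mind the look-alikes: they are no part of the job. Several things have the shape of the lamp; the one meant has the colours described above.

How it is judged:
On the way, in this order (a step that is already met when the one before it is completed fails the run):
1. rocked to one side: one jaw pushed back, the lamp still in the dock (value of joint any of jaw_left, jaw_right above 0.005 m and z of lamp in the frame of dock below 0.02 m).
2. rocked to the other side: both jaws pushed back, the lamp still in the dock (value of joint each of jaw_left, jaw_right above 0.005 m and z of lamp in the frame of dock below 0.02 m).
At the end, for the whole second after the job is handed in: The lamp is held between the fingers, still, upright within 0.25 rad, over the dock within 40 mm, its underside above the tops of the jaws by no more than 55 mm (70 to 125 mm above the dock's origin), touching neither dock, jaws nor shelf (z of lamp in the frame of dock between 0.07 and 0.125 m and horizontal distance between lamp and dock below 0.04 m and angle between lamp's own z axis and vertical below 0.25 rad and contact force between lamp and the fingers above 0.5 N and contact force between lamp and dock below 0.1 N and contact force between lamp and shelf below 0.1 N and linear speed of lamp below 0.02 m/s); the arm keeps its last pose, push and grip.
It fails at once if a bystander on the shelf was moved more than 20 mm (distance of any of adapter1, adapter2, plate, screwdriver from where it was at the start of the episode above 0.02 m).
It fails at once if the bin was tipped (value of joint bin above 0.12 rad).
It also fails if it takes over 34 s, if anything falls off the work surface, if the arm or the gripper's body presses on something with over 40 N, if the wrist force passes 120 N, or if a joint passes its speed limit or range.

## Robot

A 6-joint arm with a two-finger parallel gripper is mounted at the origin on the work surface. World frame = base frame: x ahead of the robot, y to its left, z up, the work surface at z = 0. Lengths are in m, angles in rad, forces in N, time in s.
With the tool pointing down it reaches from about 0.3 to 0.875 m from the base axis. Payload 6.4 kg.
Tool frame: the origin (TCP) lies on the centre line of the jaws, within the pads' length; the fingertips stand 8 mm ahead of it and the grasp point (between the pads) lies 11 mm behind it; z points along the fingers, x is the direction in which the jaws open and shut, and the axes are right-handed (so a half turn about z gives the same grasp; the last joint's range is limited). The gripper opens to 88 mm and grips with 3 to 60 N. Pads are 18 mm wide; open, the fingers measure 123 mm over their backs; the gripper's body (75 mm by 187 mm) begins 45 mm behind the grasp point.
Start: joints at [-1.435, 0.181, 1.607, -0, 1.354, -0.206], TCP at [0.193, -0.542, 0.247] pointing down, gripper open.
Joint ranges: [-2.99, 2.99], [-0.89, 2.07], [0.3, 2.58], [-1.14, 4.28], [0, 2.63], [-3.12, 3.12]. Speed limits (rad/s): [2.57, 2.57, 3.01, 3.14, 3.14, 3.14].

## Interface

Orientations are given as a 3x3 rotation matrix whose columns are the frame's x, y, z axes.
In Python, from rig import bot gives the robot as it stands. Calls block until the motion is done:
- bot.movep(position, orientation): joint-space move of the TCP to a pose.
- bot.servo_line(position, attitude=None, velocity=0.15): straight line of the TCP; attitude=None keeps the orientation; velocity is the mean speed in m/s.
- bot.goto_joints(angles): joint-space move.
- bot.move_gripper(opening): finger opening in m; the grip force is fixed at half the most; returns when the fingers have stopped.
- bot.pause(seconds).
- bot.ik(position, orientation): joint angles nearest the present ones, or None.
- bot.read_state(): the state.
- bot.get_image(name): name is "scene" or "top" or "wrist"; returns (picture, depth): 400x640x3 uint8, red, green, blue; 400x640 float32, m along the optical axis (not along the pixel's ray), 0 where there is no reading.
- bot.calibration(name): a dict with "fovy" (degrees; the focal length in pixels is half the picture's height over the tangent of half this angle, whatever the lens; pixels are square), "cx", "cy" (the principal point, pixels), "world_to_cam" (4x4, takes a point from world to camera coordinates); the wrist camera has in their place "mount" (4x4, takes a point from camera to tool coordinates, whose origin is the TCP and whose axes are the tool frame's). Camera axes: x right, y down, z forward; pixel columns grow to the right and rows downward; lengths in m; the calibration is good to about 2 mm. The wrist camera is an equidistant fisheye: a pixel r from the principal point sees the ray r / f radians off the axis. A picture is of the moment at which its call begins: read the wrist's pose just before it. calibration takes no time and is no camera call.
A pose or a line that the arm cannot do raises bot.IKError and nothing moves.
- bot.finish_job(): hands the job in, once; it reports no verdict.
The state is a dict: "t": time; "joints": joint angles; "dq": joint speeds; "effort": joint torques, N m; "tcp_pos": TCP position; "tool_rot": TCP orientation; "wrist_force": force on the tool from outside, world axes, zero at the start; "torque": the same for the moment, N m; "width": finger opening in m.
Only numpy, scipy, OpenCV 4.12 (cv2) and the standard library are available. Lean on these libraries where they do the work, as an engineer would, in place of code of your own. Each camera call takes 0.05 s, during which the arm holds its last target.

## Working session

There is one attempt and no reset: what is moved stays moved. The work goes in short steps, each a Python script; the robot and the scene stay as the last script left them, time stands still between calls to the robot, and variables do not carry over. Pictures are saved under pics/ and viewed, and the job is handed in when it is done.

```bash
ls; mkdir -p pics
python3 - <<'E'
from rig import bot
import cv2,numpy as np
for n in ["scene","top","wrist"]:
    im,d=bot.get_image(n); cv2.imwrite(f"pics/{n}0.png",im[:,:,::-1]); np.savez(f"{n}0.npz",im=im,d=d)
    c=bot.calibration(n); print(n,{k:np.round(v,4).tolist() for k,v in c.items()})
s=bot.read_state(); print(s['t'],s['tcp_pos'],s['width'])
E
```

```text
pics
scene {'fovy': 47.5233, 'cx': 315.1347, 'cy': 203.6332, 'world_to_cam': [[0.4541, 0.8909, -0.0095, -0.2087], [0.7481, -0.3871, -0.5391, -0.2934], [-0.4839, 0.2377, -0.8422, 1.5882], [0.0, 0.0, 0.0, 1.0]]}
top {'fovy': 50.8644, 'cx': 318.4438, 'cy': 197.7662, 'world_to_cam': [[-0.0274, -0.9996, -0.0043, 0.0013], [-0.9979, 0.0276, -0.058, 0.4573], [0.0581, 0.0027, -0.9983, 0.9978], [0.0, 0.0, 0.0, 1.0]]}
wrist {'fovy': 65.7065, 'cx': 317.1374, 'cy': 201.3909, 'mount': [[1.0, -0.0017, 0.0007, -0.0003], [0.0015, 0.9547, 0.2977, -0.0767], [-0.0012, -0.2977, 0.9547, -0.1376], [0.0, 0.0, 0.0, 1.0]]}
0.15 [ 0.1926944  -0.54133658  0.24605408] 0.0883978686681741
```

View pics/scene0.png

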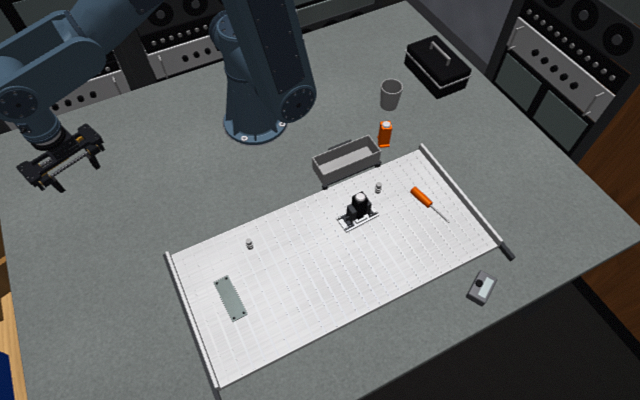

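View pics/top0.png

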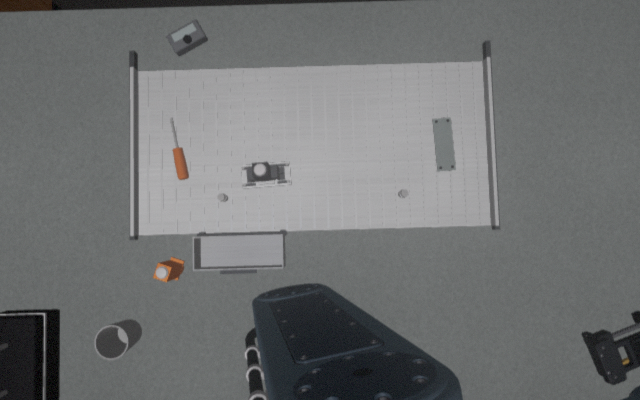

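Three things have the lamp's shape: the black one in the dock (scene 359,208; top 261,171), an orange one on the table (scene 385,133; top 168,270), and a grey one lying down (scene 482,287; top 187,37). The black one in the dock fits the description. I'll check it in an enlarged crop.

Run:
```python
import cv2,numpy as np
a=cv2.imread("pics/scene0.png")[175:245,320:400]; b=cv2.imread("pics/top0.png")[145:205,225:305]
a=cv2.resize(a,None,fx=7,fy=7,interpolation=cv2.INTER_CUBIC)[:490]; b=cv2.resize(b,None,fx=7,fy=7,interpolation=cv2.INTER_CUBIC)
cv2.imwrite("pics/ca.png",a);cv2.imwrite("pics/cb.png",b)
```

```text
(no output)
```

View pics/ca.png

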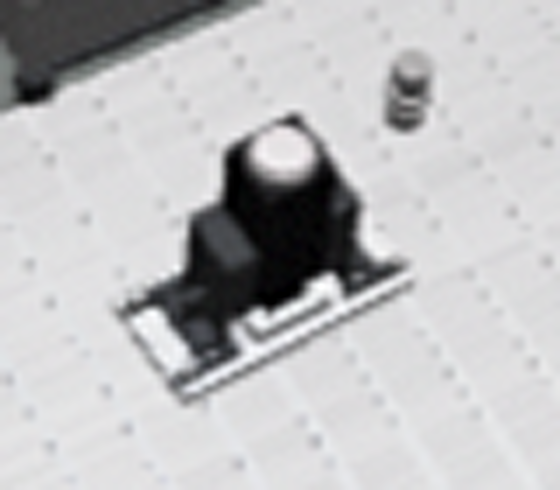

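View pics/cb.png

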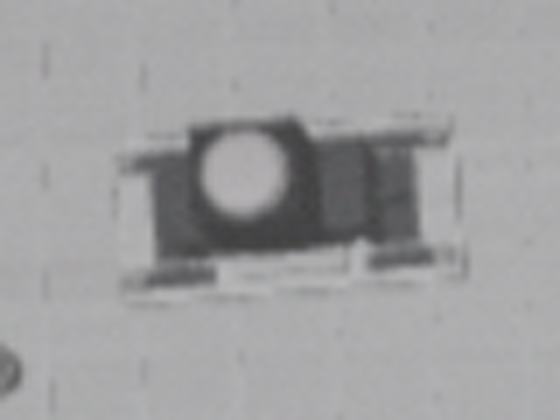

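The crop confirms it: black square body with a white lens, standing between two jaws in the dock. Next I'll measure its pose from both views.

```bash
cat > h.py <<'E'
import numpy as np,cv2
from rig import bot
def ray(n,uv):
    c=bot.calibration(n); f=200/np.tan(np.radians(c["fovy"])/2)
    T=np.linalg.inv(c["world_to_cam"]); d=T[:3,:3]@np.array([(uv[0]-c["cx"])/f,(uv[1]-c["cy"])/f,1.]); return T[:3,3],d
def onz(n,uv,z):
    o,d=ray(n,uv); return o+d*(z-o[2])/d[2]
def tri(rs):
    A=0;b=0
    for o,d in rs:
        d=d/np.linalg.norm(d);P=np.eye(3)-np.outer(d,d);A=A+P;b=b+P@o
    return np.linalg.solve(A,b)
def wray(uv,p,R):
    c=bot.calibration("wrist"); f=200/np.tan(np.radians(c["fovy"])/2)
    v=np.array([uv[0]-c["cx"],uv[1]-c["cy"]]);r=np.linalg.norm(v);th=r/f
    dc=np.r_[np.sin(th)*v/max(r,1e-9),np.cos(th)];M=np.array(c["mount"]);R=np.array(R)
    return np.array(p)+R@M[:3,3],R@M[:3,:3]@dc
def wonz(uv,p,R,z):
    o,d=wray(uv,p,R);return o+d*(z-o[2])/d[2]
E
python3 - <<'E'
from h import *
top=np.load("top0.npz");sc=np.load("scene0.npz")
t=np.array([225,145]);f=lambda p:(np.array(p)+.5)/7-.5+t
L=f((243,174));S=(np.array((283,155))+.5)/7-.5+[320,175]
print("lens",onz("top",L,.134),onz("scene",S,.134),tri([ray("top",L),ray("scene",S)]))
for p in [(118,155),(125,297),(463,272),(455,122)]: print(p,onz("top",f(p),.028))
for nm,p in dict(ad1=(223,197),ad2=(403,193),drv=(181,165)).items(): print(nm,onz("top",p,.05))
print(onz("top",(193,236),.089),onz("top",(285,232),.089),onz("top",(285,268),.089))
E
```

```text
lens [0.51389784 0.11247982 0.134     ] [0.5198218  0.10925087 0.134     ] [0.5149357  0.11337542 0.12473138]
(118, 155) [0.53536449 0.16996308 0.028     ]
(125, 297) [0.48685124 0.16840021 0.028     ]
(463, 272) [0.49217294 0.05357262 0.028     ]
(455, 122) [0.54344931 0.0550868  0.028     ]
ad1 [0.46288469 0.20983028 0.05      ]
ad2 [ 0.46062807 -0.20741807  0.05      ]
drv [0.54029249 0.30669499 0.05      ]
[0.37561192 0.26856549 0.089     ] [0.37887856 0.06462309 0.089     ] [0.29983472 0.06642409 0.089     ]
```

Run:
```python
from h import *
yaw=.055
def Rt(yaw,s): 
    x=s*np.array([np.cos(yaw),np.sin(yaw),0]);z=np.array([0,0,-1.]);return np.c_[x,np.cross(z,x),z]
for s in (1,-1):
    print(s,bot.ik([.5145,.112,.25],Rt(yaw,s)),bot.ik([.5145,.112,.1],Rt(yaw,s)))
q0=bot.read_state()['joints']
c=[(np.abs(np.array(bot.ik([.5145,.112,.25],Rt(yaw,s)))-q0).max(),s) for s in(1,-1) if bot.ik([.5145,.112,.25],Rt(yaw,s)) is not None]
print(c); s=min(c)[1]
bot.movep([.5145,.112,.25],Rt(yaw,s))
st=bot.read_state();im,d=bot.get_image("wrist")
cv2.imwrite("pics/w1.png",im[:,:,::-1]);np.savez("w1.npz",im=im,d=d,p=st['tcp_pos'],R=st['tool_rot'])
print(st['t'],st['tcp_pos'],np.round(st['tool_rot'],3),s)
```

```text
1 [-1.12871869e-02  6.92346803e-02  1.72437187e+00 -4.44089210e-16
  1.34798610e+00 -6.62871869e-02] [-1.12871869e-02  2.58973120e-01  1.84094165e+00 -4.44089210e-16
  1.04167789e+00 -6.62871869e-02]
-1 [-1.12871869e-02  6.92346803e-02  1.72437187e+00 -4.44089210e-16
  1.34798610e+00  3.07530547e+00] [-1.12871869e-02  2.58973120e-01  1.84094165e+00 -4.44089210e-16
  1.04167789e+00  3.07530547e+00]
[(np.float64(1.4240112058549939), 1), (np.float64(3.2815848104129413), -1)]
2.725 [0.51473    0.11124231 0.24996692] [[ 0.999  0.054 -0.   ]
 [ 0.054 -0.999 -0.   ]
 [-0.     0.    -1.   ]] 1
```

View pics/w1.png

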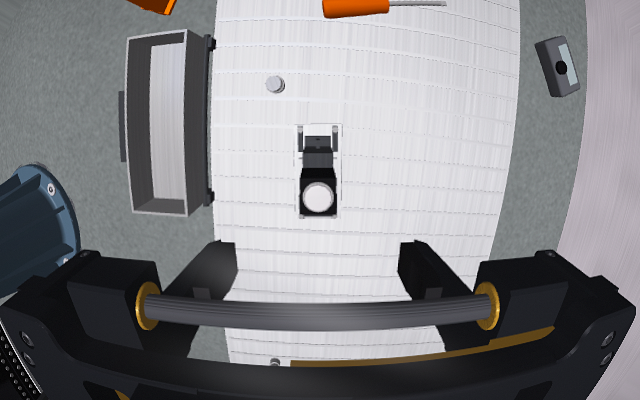

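Run:
```python
import cv2
a=cv2.imread("pics/w1.png")[115:225,270:365]
cv2.imwrite("pics/cw1.png",cv2.resize(a,None,fx=5,fy=5,interpolation=cv2.INTER_CUBIC))
```

```text
(no output)
```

View pics/cw1.png

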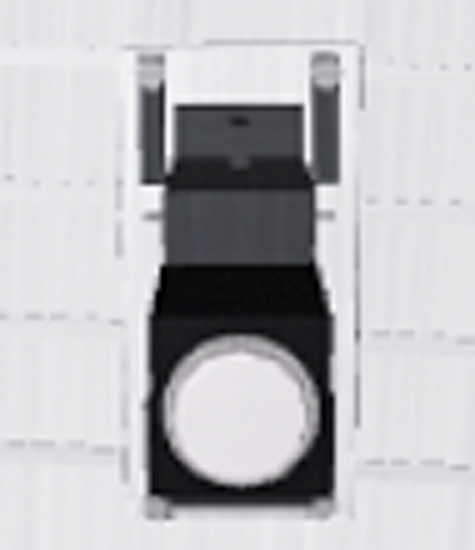

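Run:
```python
from h import *
w=np.load("w1.npz");g=lambda p,z:wonz((np.array(p)+.5)/5-.5+[270,115],w['p'],w['R'],z)
bc=[g(p,.128) for p in [(149,314),(333,314),(334,497),(146,497)]]
for b in bc: print(b)
bc=np.array(bc);print("body c",bc.mean(0)); e=bc[1]-bc[0];e2=bc[2]-bc[3];print(np.arctan2(e[1],e[0]),np.arctan2(e2[1],e2[0]),np.linalg.norm(e),np.linalg.norm(bc[2]-bc[1]))
for a in (bc[0]-bc[3],bc[1]-bc[2]): print(np.arctan2(-a[0],a[1]))
print("lens",g((240,415),.134))
for p in [(123,46),(365,44)]: print("dock back",g(p,.028))
for p in [(165,190),(313,190)]: print("jaw outer",g(p,.09))
for p in [(123,46),(125,500),(365,44),(353,500)]: print(g(p,.028))
```

```text
[0.49803939 0.1280326  0.128     ]
[0.5296513  0.12968441 0.128     ]
[0.53216742 0.09635937 0.128     ]
[0.49869883 0.09461917 0.128     ]
body c [0.51463923 0.11217389 0.128     ]
0.05220510797233966 0.05194825650013391 0.031655037214428826 0.033419890928133085
0.01973322340940955
0.07535949129866003
lens [0.51451856 0.11252154 0.134     ]
dock back [0.4848257  0.16812384 0.028     ]
dock back [0.54051231 0.17154044 0.028     ]
jaw outer [0.49842026 0.14401858 0.09      ]
jaw outer [0.5270303 0.1455147 0.09     ]
[0.4848257  0.16812384 0.028     ]
[0.48919292 0.05737288 0.028     ]
[0.54051231 0.17154044 0.028     ]
[0.54549086 0.06030098 0.028     ]
```

```bash
cat >> h.py <<'E'
yaw=.048; C=np.array([.5148,.1122]); ZG=.103
ax=np.array([np.cos(yaw),np.sin(yaw),0.])
R0=np.c_[ax,np.cross([0,0,-1.],ax),[0,0,-1.]]
from scipy.spatial.transform import Rotation as Ro
piv=np.r_[C,.038]
def lean(a,p0):
    Q=Ro.from_rotvec(a*ax).as_matrix(); return piv+Q@(np.array(p0)-piv),Q@R0
def show(m=""):
    s=bot.read_state();print(m,round(s['t'],2),np.round(s['tcp_pos'],4),"w",round(s['width'],4),"F",np.round(s['wrist_force'],1),"M",np.round(s['torque'],2),"lean",np.round(np.arcsin(s['tool_rot'][:,2]@np.cross([0,0,1.],ax)),3));return s
E
python3 - <<'E'
from h import *
bot.servo_line(np.r_[C,.16],R0,.15);show()
bot.servo_line(np.r_[C,ZG],R0,.08);show()
bot.move_gripper(0.0);show()
im,d=bot.get_image("wrist");cv2.imwrite("pics/w2.png",im[:,:,::-1])
E
```

```text
3.52 [0.5154 0.1121 0.1607] w 0.0879 F [0.2 0.4 0.1] M [ 0.   -0.08  0.04] lean -0.0
 4.38 [0.5152 0.1122 0.1033] w 0.0882 F [-0.6 -0.5  0.1] M [-0.03 -0.07 -0.04] lean -0.0
 5.27 [0.5148 0.1122 0.103 ] w 0.0319 F [0.2 0.7 0. ] M [-0.03 -0.07  0.01] lean -0.0
```

View pics/w2.png

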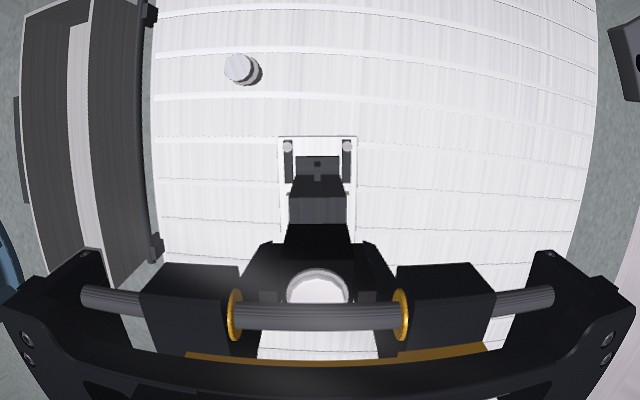

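The grip is good: the fingers stopped at 31.9 mm, the width of the body. Now I'll rock it to +y first (negative angle).

Run:
```python
from h import *
p0=np.r_[C,ZG]
for a in (-.05,-.10,-.13,-.15,-.157):
    p,R=lean(a,p0);bot.servo_line(p,R,.03);s=show(a)
    if np.linalg.norm(s['wrist_force'])>45: print("stop");break
bot.pause(.2);show()
im,d=bot.get_image("wrist");cv2.imwrite("pics/w3.png",im[:,:,::-1])
```

```text
-0.05 5.58 [0.5149 0.1154 0.103 ] w 0.0317 F [ 1.4 -3.5 -0.2] M [-0.53 -0.24  0.  ] lean -0.05
-0.1 5.83 [0.5148 0.1187 0.1028] w 0.032 F [ 1.2 -3.1  0.9] M [-0.48 -0.29 -0.  ] lean -0.099
-0.13 6.08 [0.5146 0.1204 0.1026] w 0.0319 F [ 0.4 -3.1  1.5] M [-0.66 -0.26  0.01] lean -0.129
-0.15 6.33 [0.5145 0.1217 0.1025] w 0.0318 F [ 1.8 -6.1  2.5] M [-0.78 -0.22 -0.02] lean -0.149
-0.157 6.58 [0.5145 0.1222 0.1024] w 0.0319 F [ 0.7 -4.7  3.3] M [-0.8  -0.21  0.02] lean -0.157
 6.78 [0.5145 0.1222 0.1023] w 0.0318 F [ 0.8 -4.6  3.2] M [-0.83 -0.2   0.03] lean -0.157
```

View pics/w3.png

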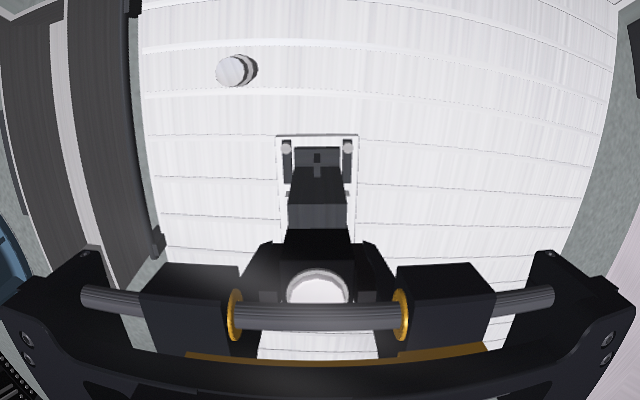

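Run:
```python
from h import *
p0=np.r_[C,ZG]
for a in (-.163,-.169,-.175,-.18):
    p,R=lean(a,p0);bot.servo_line(p,R,.03);s=show(a)
    if np.linalg.norm(s['wrist_force'])>12 or abs(s['torque'][0])>1.6: print("stop");break
s=bot.read_state()
im,d=bot.get_image("wrist");cv2.imwrite("pics/w4.png",im[:,:,::-1]);np.savez("w4.npz",im=im,p=s['tcp_pos'],R=s['tool_rot'])
cv2.imwrite("pics/cw4.png",cv2.resize(im[120:250,265:370,::-1],None,fx=5,fy=4.6,interpolation=cv2.INTER_CUBIC))
```

```text
-0.163 7.08 [0.5144 0.1227 0.1023] w 0.0314 F [ 0.8 -4.8  2.6] M [-0.82 -0.25 -0.03] lean -0.163
-0.169 7.33 [0.5143 0.123  0.1021] w 0.0317 F [ 0.1 -5.2  3.2] M [-0.91 -0.23  0.05] lean -0.169
-0.175 7.58 [0.5144 0.1232 0.1022] w 0.0316 F [ 1.  -7.4  4.7] M [-1.06 -0.17 -0.02] lean -0.175
-0.18 7.83 [0.5143 0.1233 0.1023] w 0.0317 F [ 0.8 -7.5  4.5] M [-1.21 -0.14  0.03] lean -0.181
```

View pics/cw4.png

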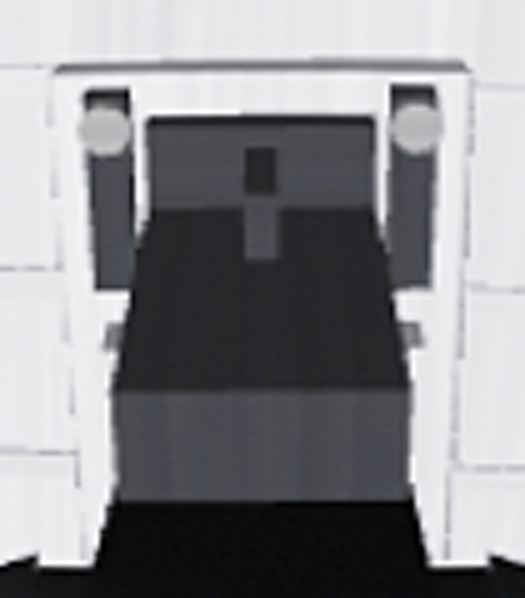

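Run:
```python
from h import *
w=np.load("w4.npz")
for p in [(118,388),(412,388)]:
    print("outer top",wonz(((p[0]+.5)/5-.5+265,(p[1]+.5)/4.6-.5+120),w['p'],w['R'],.09))
for p in [(55,68),(470,68)]:
    print("dock",wonz(((p[0]+.5)/5-.5+265,(p[1]+.5)/4.6-.5+120),w['p'],w['R'],.028))
```

```text
outer top [0.49810099 0.1516637  0.09      ]
outer top [0.52697814 0.15300569 0.09      ]
dock [0.48436284 0.16934589 0.028     ]
dock [0.53858137 0.17187451 0.028     ]
```

Left jaw measures about 7–8 mm out, and the force has risen above its sliding level, so it is at or very near its stop. Now the other side.

Run:
```python
from h import *
p0=np.r_[C,ZG]
for a in (-.1,0,.05,.1,.13,.15,.158,.165,.171,.177,.182,.188):
    p,R=lean(a,p0);bot.servo_line(p,R,.03);s=show(a)
    if a>.16 and (np.linalg.norm(s['wrist_force'])>10 or abs(s['torque'][0])>1.6): print("stop");break
for n in("scene","top"):
    im,d=bot.get_image(n);cv2.imwrite(f"pics/{n}5.png",im[:,:,::-1])
im=cv2.imread("pics/scene5.png")[170:250,310:410];cv2.imwrite("pics/c5.png",cv2.resize(im,None,fx=7,fy=7,interpolation=cv2.INTER_CUBIC))
```

```text
-0.1 8.21 [0.5144 0.119  0.1026] w 0.0317 F [0.5 0.3 2. ] M [ 0.06 -0.2  -0.02] lean -0.099
0 8.57 [0.5147 0.1125 0.1029] w 0.0318 F [0.4 0.7 3.5] M [ 0.03 -0.1   0.02] lean -0.001
0.05 8.83 [0.5148 0.1096 0.1029] w 0.0317 F [-0.8  1.8  2.7] M [0.48 0.01 0.07] lean 0.049
0.1 9.09 [0.515  0.1063 0.1026] w 0.0319 F [0.3 3.5 2.7] M [ 0.64 -0.01  0.04] lean 0.099
0.13 9.34 [0.5151 0.1044 0.1024] w 0.032 F [0.5 4.3 3.5] M [ 0.81 -0.02 -0.  ] lean 0.129
0.15 9.59 [0.5152 0.103  0.1023] w 0.0317 F [-1.6  5.5  3.9] M [ 0.93 -0.1   0.05] lean 0.15
0.158 9.84 [0.5152 0.1025 0.1022] w 0.0319 F [-0.7  5.8  3.6] M [ 0.94  0.01 -0.01] lean 0.157
0.165 10.09 [0.5152 0.102  0.1022] w 0.0315 F [-0.7  5.1  4.1] M [ 0.94 -0.01  0.03] lean 0.164
0.171 10.34 [0.5152 0.1015 0.1021] w 0.0316 F [0.2 4.7 3.4] M [ 0.87 -0.08  0.06] lean 0.17
0.177 10.59 [0.5152 0.1013 0.1021] w 0.0318 F [-0.5  5.9  4.9] M [ 1.01 -0.02 -0.01] lean 0.177
0.182 10.84 [0.5153 0.1012 0.1021] w 0.0317 F [-0.3  6.6  6. ] M [1.01 0.04 0.02] lean 0.182
0.188 11.09 [0.5153 0.101  0.1021] w 0.0319 F [0.  8.6 5.5] M [ 1.28 -0.04 -0.03] lean 0.188
stop
```

View pics/c5.png

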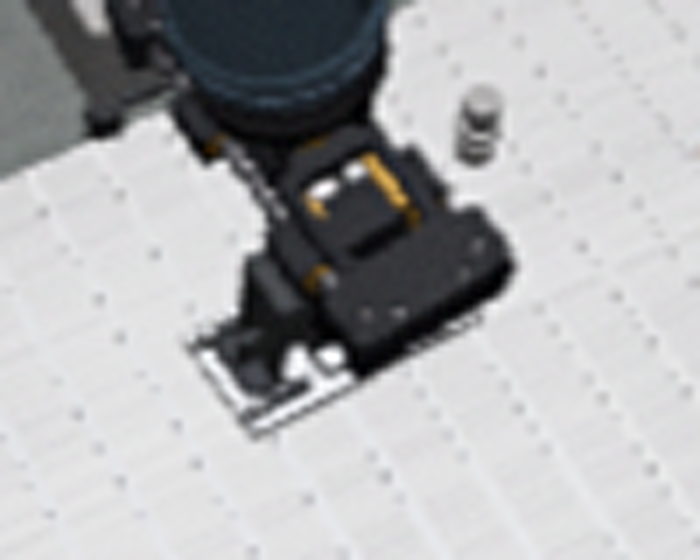

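Run:
```python
from h import *
p0=np.r_[C,ZG]
for a in (.1,0):
    p,R=lean(a,p0);bot.servo_line(p,R,.04);show(a)
f0=bot.read_state()['wrist_force'][2]
for z in (.106,.110,.114,.118,.122,.127):
    bot.servo_line(np.r_[C,z],R0,.03);s=show(z)
    if s['wrist_force'][2]<-9 or abs(s['torque'][0])>1: print("STOP");break
for n in("wrist",):
    st=bot.read_state();im,d=bot.get_image(n);cv2.imwrite(f"pics/{n}6.png",im[:,:,::-1])
```

```text
0.1 11.48 [0.515  0.1059 0.1025] w 0.0318 F [-0.7 -0.5  2.6] M [-0.04  0.   -0.  ] lean 0.099
0 11.79 [0.5148 0.1117 0.1029] w 0.0315 F [-0.7 -2.   3.4] M [-0.52 -0.06 -0.01] lean 0.0
0.106 12.04 [0.5146 0.1116 0.1057] w 0.0319 F [-0.5  0.1 -1.7] M [-0.06 -0.13  0.03] lean 0.001
0.11 12.32 [0.5149 0.1121 0.1102] w 0.0314 F [ 0.8  1.  -1.3] M [-0.01 -0.1   0.02] lean 0.0
0.114 12.61 [0.515  0.1123 0.1143] w 0.0321 F [-0.6  1.1  0.5] M [-0.01 -0.07  0.03] lean 0.0
0.118 12.89 [0.515  0.1122 0.1183] w 0.0319 F [-0.8  0.2 -1.7] M [-0.08 -0.06 -0.  ] lean -0.0
0.122 13.18 [0.515  0.1122 0.1223] w 0.0317 F [-0.4 -0.1 -1.1] M [-0.07 -0.06 -0.01] lean -0.0
0.127 13.49 [0.515  0.1122 0.1273] w 0.0317 F [-1.  -0.1 -1.9] M [-0.08 -0.06 -0.01] lean -0.0
```

View pics/wrist6.png

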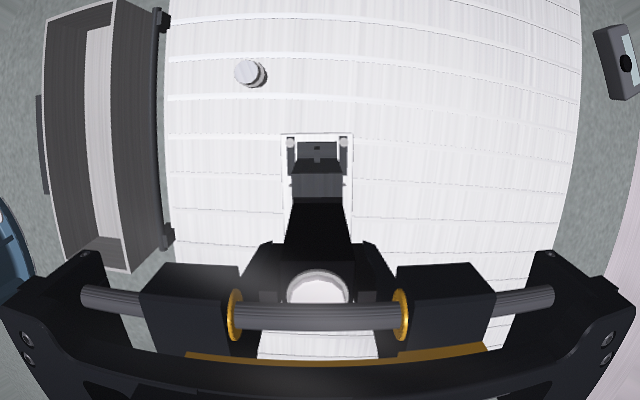

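The lamp is coming up freely: the load is only about 1.5 N, its own weight, and the lens sits unchanged between the fingers at about (317,290). I'll keep lifting.

Run:
```python
from h import *
for z in (.145,.165,.186):
    bot.servo_line(np.r_[C,z],R0,.05);s=show(z)
bot.pause(.5);show()
st=bot.read_state()
for n in("wrist","scene","top"):
    im,d=bot.get_image(n);cv2.imwrite(f"pics/{n}7.png",im[:,:,::-1])
im=cv2.imread("pics/scene7.png")[140:250,290:410];a=cv2.resize(im,None,fx=5,fy=5,interpolation=cv2.INTER_CUBIC)
cv2.imwrite("pics/c7.png",a)
```

```text
0.145 14.05 [0.5151 0.1122 0.1455] w 0.0315 F [ 0.8  0.1 -0.9] M [-0.02 -0.07  0.01] lean -0.0
0.165 14.6 [0.5149 0.1122 0.1653] w 0.0313 F [-0.8 -0.8 -0.8] M [-0.04 -0.1  -0.02] lean -0.0
0.186 15.17 [0.5149 0.1122 0.1863] w 0.0315 F [-0.2  0.2 -1.9] M [-0.03 -0.05 -0.04] lean -0.0
 15.67 [0.5148 0.1122 0.1859] w 0.0315 F [ 0.  -0.1 -0.9] M [-0.04 -0.08 -0.02] lean -0.0
```

View pics/c7.png

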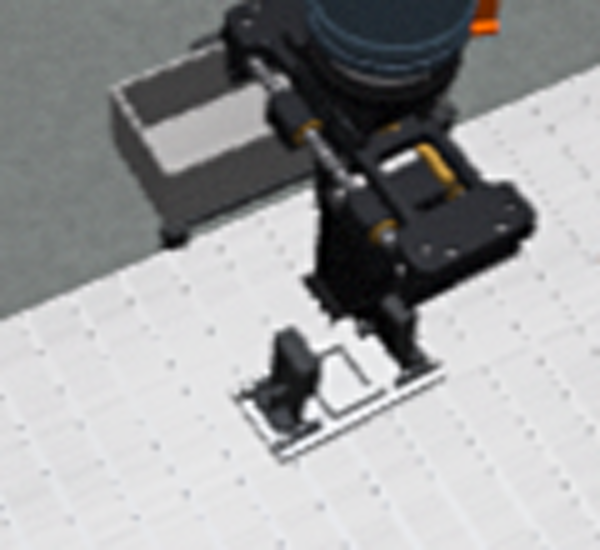

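View pics/wrist7.png

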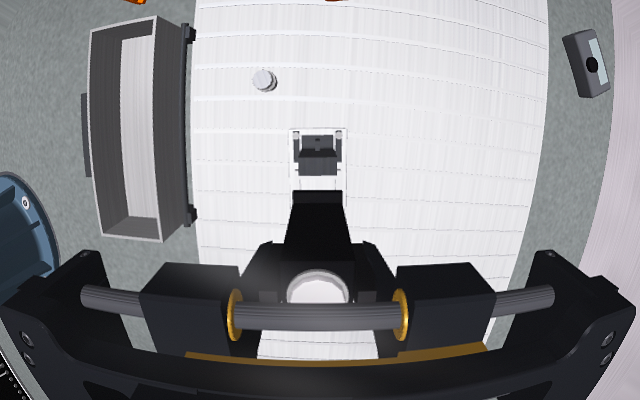

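View pics/top7.png

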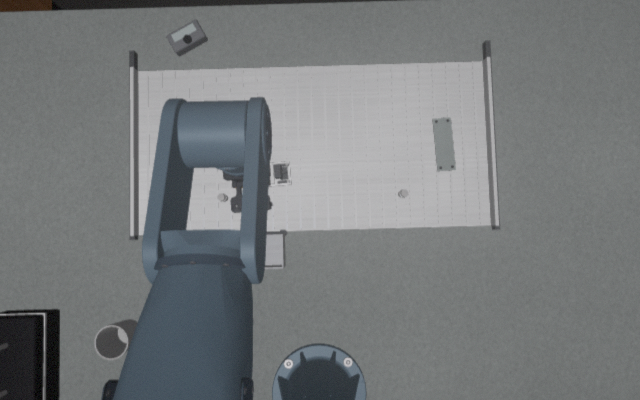

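Run:
```python
from h import *
w=np.array(bot.calibration("scene")["world_to_cam"]);c=bot.calibration("scene");f=200/np.tan(np.radians(c["fovy"])/2)
for x,y,z in [(-16,-23.5,.134),(-16,-23.5,.128),(16,-23.5,.128),(-16,-23.5,.115)]:
    p=np.r_[C,z]+Ro.from_rotvec([0,0,yaw]).apply([x/1e3,y/1e3,0]);q=w[:3,:3]@p+w[:3,3]
    u=np.array([c["cx"]+f*q[0]/q[2],c["cy"]+f*q[1]/q[2]]);print((x,y,z),u,(u-[290,140])*5)
```

```text
(-16, -23.5, 0.134) [349.69849007 194.33942637] [298.49245037 271.69713185]
(-16, -23.5, 0.128) [349.58030464 195.54336905] [297.90152322 277.71684527]
(16, -23.5, 0.128) [355.79730905 203.95748835] [328.98654526 319.78744177]
(-16, -23.5, 0.115) [349.32746174 198.11905341] [296.6373087  290.59526704]
```

The flange corners are within about 1.5 px of where they should be for an underside about 90 mm above the dock's origin (20 mm above the jaws). Both jaws are back, and the bin and bystanders look unchanged. Handing in.

Run:
```python
from h import *
show();bot.finish_job()
```

```text
15.82 [0.5148 0.1122 0.186 ] w 0.0315 F [-0.3  0.  -1.4] M [-0.03 -0.12  0.02] lean 0.0
the job is handed in; nothing more can be done
```

I gripped the black lamp across its free ±x faces and rocked it to +y, then to −y, until the force rose above the jaws' sliding level each time. I then brought it upright, drew it straight up and handed the job in at about 15.8 s, with no verdict reported.

- **Lamp:** it was still in the grip (fingers at 31.5 mm) with only its own weight on the wrist, about 1.4 N. The tool was upright. The underside was about 90 mm above the dock's origin, roughly 20 mm above the jaws, and the flange in the scene picture agreed to about 1.5 px.
- **Jaws:** I measured the left one about 7–8 mm back in the wrist picture. I had no direct measurement of the right one. I judged it pushed back from the matching force rise, and the flange then lifted past both jaws without resistance.
- **Surroundings:** the bin, adapter2 and plate looked unchanged in the final pictures. Adapter1 looked unmoved too, but the arm hid the screwdriver from the top camera. I checked these by eye only. The highest wrist force I read was about 10 N.
- **Disagreement:** before the grasp, the scene and top views put the lens 6–7 mm apart. I used the wrist picture instead, which agreed with the top view, and the grasp confirmed it.

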